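# Seat the reference ball before the camera and take its picture

## Task

Roll the steel ball across the white plate, without lifting it off the plate, until it drops into the large pocket in front of the camera lens. Then take its picture: press the plunger of the release box past its soft first stop, right down to its second stop, hold it there a moment and let it come back up. Leave the ball in its pocket and the other things on the bench where they are.

Things in the scene. Friction and masses are not known exactly. Their poses are not given: they have to be found in the camera images.
- plate: white check plate fixed to the bench, 180 mm (its x) by 240 mm (its y), flat upper face 20 mm above the bench; a black rim 6 mm wide runs all round outside those sizes and rises 5 mm above the face. Origin: centre of its underside. It may be turned about the vertical and stand left or right of the release box.
- lens (a point): tip of the lens of the small side-looking camera fixed to the plate's +y end, outside the rim, 127 mm from the plate's origin along +y, 28 mm above the bench. The black barrel is 32 mm across (top 44 mm above the bench); behind it a white camera body 60 mm wide, 52 mm high, reaches to 218 mm from the plate's origin.
- pocket (a point): centre of the mouth of the large round pocket, level with the plate's upper face, 55 mm from the plate's origin along its +y; 18 mm across, 6 mm deep. The ball sinks 4 mm into it, rests on its edge with its centre 8 mm above the face, and is easily pushed out again. Two small holes, 8 mm across, 60 mm either side of it (plate x), are not meant for this ball.
- ball_center (a point): centre of the polished steel ball, 24 mm in diameter, about 57 g. It starts loose on the plate, its centre 12 mm above the plate's upper face. It rolls with some drag: pushed slowly (some 40 mm/s), it stops within a few mm once the push ends.
- ball: the same steel ball; its origin is a point on its skin that turns with it, so use ball_center for its place.
- plunger_top (a point): centre of the flat top of the release box's plunger: black round cap 26 mm across, 10 mm thick, on a steel stem, in the middle of a white box 90 by 70 mm and 40 mm high that is fixed to the bench. The top is 66 mm above the bench at rest and moves straight down 10 mm in all.
- plunger_soft (a joint): first part of the plunger's travel (m): 0 at rest, 0.005 at the first stop. A soft spring, about 1.5 to 3 N.
- plunger_stiff (a joint): second part of the plunger's travel (m), beyond the first stop: 0 until about 7.5 N is passed, 0.005 at the second, hard stop, where the spring pushes back with about 12 N. Counts as fully pressed above 0.0035.
- dish: bystander: open glass dish 60 mm across, 16 mm high, near the plate. Origin: centre of its underside.
- vial: bystander: small clear jar 36 mm across, 50 mm high, near the plate. Origin: centre of its underside.
- dropper: bystander: amber bottle 40 mm across, 85 mm high, near the release box. Origin: centre of its underside.
- lens_cap: bystander: black disc 48 mm across, 14 mm high, near the release box. Origin: centre of its underside.
- tweezers: bystander: steel tweezers 120 mm long lying along their x, near the release box. Origin: middle of their underside.

How it is judged:
On the way, in this order (a step that is already met when the one before it is completed fails the run):
1. the ball has dropped into the large pocket and lies still there (horizontal distance between ball_center and pocket below 0.003 m and z of ball_center in the frame of pocket below 0.0095 m and linear speed of ball below 0.01 m/s), for 0.3 s.
2. with the ball in the pocket, the plunger is pressed past the first stop down to the second and held a moment (all of step 1 and value of joint plunger_stiff above 0.0035 m), for 0.2 s.
At the end, for the whole second after the job is handed in: The ball lies still in the large pocket (centre within 3 mm of the pocket's axis and less than 9.5 mm above the plate's face) and the plunger has come back up to within 1 mm on both parts of its travel (all of step 1 and value of joint each of plunger_soft, plunger_stiff below 0.001 m); the robot touches nothing.
It fails at once if the ball is lifted: its centre more than 25 mm above the plate's upper face (z of ball_center in the frame of pocket above 0.025 m).
It fails at once if the ball leaves the plate: its centre below the plate's upper face (z of ball_center in the frame of pocket below 0 m).
It fails at once if a bystander is moved more than 20 mm (distance of any of dish, vial, dropper, lens_cap, tweezers from where it was at the start of the episode above 0.02 m).
It also fails if it takes over 48 s, if anything falls off the work surface, if the arm or the gripper's body presses on something with over 40 N, if the wrist force passes 120 N, or if a joint passes its speed limit or range.

## Robot

A 6-joint arm with a two-finger parallel gripper is mounted at the origin on the work surface. World frame = base frame: x ahead of the robot, y to its left, z up, the work surface at z = 0. Lengths are in m, angles in rad, forces in N, time in s.
With the tool pointing down it reaches from about 0.3 to 0.85 m from the base axis. Payload 5.4 kg.
Tool frame: the origin (TCP) lies midway between the tips of the shut fingers; the grasp point (between the pads) lies 19 mm behind it; z points along the fingers, x is the direction in which the jaws open and shut, and the axes are right-handed (so a half turn about z gives the same grasp; the last joint's range is limited). The gripper opens to 85 mm and grips with 20 to 120 N. Pads are 22 mm wide; open, the fingers measure 114 mm over their backs; the gripper's body (76 mm by 85 mm) begins 54 mm behind the grasp point. The pads swing forward as they close: fully open they stand 13 mm farther back than shut.
Start: joints at [-1.329, 0.158, 1.597, -0, 1.386, -0.21], TCP at [0.251, -0.517, 0.231] pointing down, gripper open.
Joint ranges: [-2.91, 2.91], [-0.94, 2.29], [0.18, 2.7], [-1.29, 4.43], [0.17, 2.64], [-3, 3]. Speed limits (rad/s): [2.57, 2.57, 3.14, 3.14, 3.14, 3.14].

## Interface

Orientations are given as a rotation vector (axis times angle).
In Python, from station import bot gives the robot as it stands.
- The arm moves only by the tool arm_command, never from a script. Its arguments are lists of equal length, an entry for each row: "offset": the shift along the tool's x, y, z in cm, a list of three; "twist": the turn, a rotation vector about the tool's x, y, z in rad, a list of three; "grip": the opening, from -1 (shut) to 1 (fully open). A call has 1 to 20 rows; each row shifts and turns the commanded pose from where the row before left it, along the tool's axes as they then stand; what a row does not reach is not made up. A row lasts 1/12 s, in which the tool goes at most 41.7 mm and 7.16 degrees, less where a joint would pass 70% of its speed; a pose out of reach is approached as far as the arm can. A call is refused whole if a number of a shift passes 4.17 or a number of a turn 0.125, either way. A call with a gripper value outside its range is refused whole. The fingers move at their own pace and stop on an object; "force" is the grip in N (left out, the last holds). Time passes only in rows, so rows that do not move let the fingers close. It gives the time, the measured TCP pose, the force and the opening at its end, in the units of the state.
- bot.sense(): the state, without advancing time (a new reading comes with each control period).
- bot.grab_frame(name): name is "side" or "top" or "wrist"; returns the picture (480x640x3 uint8, red, green, blue); there is no depth.
- bot.calibration(name): a dict with "mtx" (3x3 intrinsics, pixels), "position" and "rotation" of the camera in the world. Camera axes: x right, y down, z forward; pixel columns grow to the right and rows downward; lengths in m; the calibration is good to about 2 mm. A picture is of the moment at which its call begins: read the wrist's pose just before it. calibration takes no time and is no camera call; for the wrist camera it gives the pose at the moment of the call.
- bot.close_job(): hands the job in, once; it reports no verdict.
The state is a dict: "time": time; "qpos": joint angles; "joint_velocities": joint speeds; "tau": joint torques, N m; "ee_pos": TCP position; "orientation": TCP orientation; "force": force on the tool from outside, world axes, zero at the start; "ft_torque": the same for the moment, N m; "width": finger opening in m.
Only numpy, scipy, OpenCV 4.12 (cv2) and the standard library are available. Lean on these libraries where they do the work, as an engineer would, in place of code of your own. Each camera call takes 0.05 s, during which the arm holds its last target. There are 200 camera calls.

## Working session

There is one attempt and no reset: what is moved stays moved. The work goes in short steps, Python scripts to look and compute and a tool call to move; the robot and the scene stay as the last step left them, time stands still between calls to the robot, and variables do not carry over. Pictures are saved under pics/ and viewed, about 8 in all and at most 12, crops included, and the job is handed in when it is done.

Besides the shell and the picture viewer there is one more tool, called after "Emit:" as name(argument=value, ...) on one line, values as JSON. arm_command: Moves the arm, as the interface text tells. Its arguments: {"type":"object","properties":{"offset":{"type":"array","items":{"type":"array","items":{"type":"number"}}},"twist":{"type":"array","items":{"type":"array","items":{"type":"number"}}},"grip":{"type":"array","items":{"type":"number"}},"force":{"type":"number"}},"required":["offset","twist","grip"]}

```bash
mkdir -p pics; ls; python3 - <<'E'
from station import bot
import cv2,numpy as np
for n in("top","side"):
    im=bot.grab_frame(n); cv2.imwrite(f"pics/{n}0.png",im[:,:,::-1]); c=bot.calibration(n); print(n,c)
print(bot.sense())
E
```

```text
pics
top {'mtx': array([[478.87894768,   0.        , 319.08786602],
       [  0.        , 478.87894768, 231.196818  ],
       [  0.        ,   0.        ,   1.        ]]), 'position': array([0.52338997, 0.03631719, 1.11315295]), 'rotation': array([-2.19473609,  2.15458163, -0.13318834])}
side {'mtx': array([[452.77219946,   0.        , 317.37781245],
       [  0.        , 452.77219946, 228.87228786],
       [  0.        ,   0.        ,   1.        ]]), 'position': array([ 0.56187978, -0.5728296 ,  0.60429405]), 'rotation': array([-2.31945111,  0.08941258, -0.05579307])}
{'time': 0.1, 'qpos': array([-1.32905670e+00,  1.59030641e-01,  1.59811834e+00, -2.01367962e-05,
        1.38623234e+00, -2.10096108e-01]), 'joint_velocities': array([ 1.63828939e-03, -2.43205979e-03, -3.82645678e-03,  5.95418563e-04,
       -2.63732122e-05, -1.77160693e-03]), 'tau': array([-2.96736862e-04, -3.96987140e+01, -3.32339537e+01, -2.71493473e-04,
        4.21035744e-03, -8.52945618e-06]), 'ee_pos': array([ 0.25089585, -0.5167532 ,  0.23038429]), 'orientation': array([-2.66155708e+00,  1.66672880e+00,  2.03871841e-03]), 'force': array([ 0.61495489, -0.92628859,  0.11333078]), 'ft_torque': array([-0.01330455,  0.06909232,  0.03080413]), 'width': 0.08487324256934518}
```

View pics/top0.png

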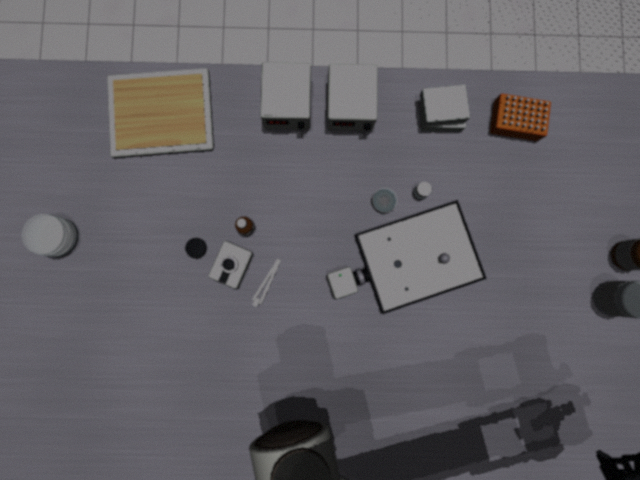

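View pics/side0.png

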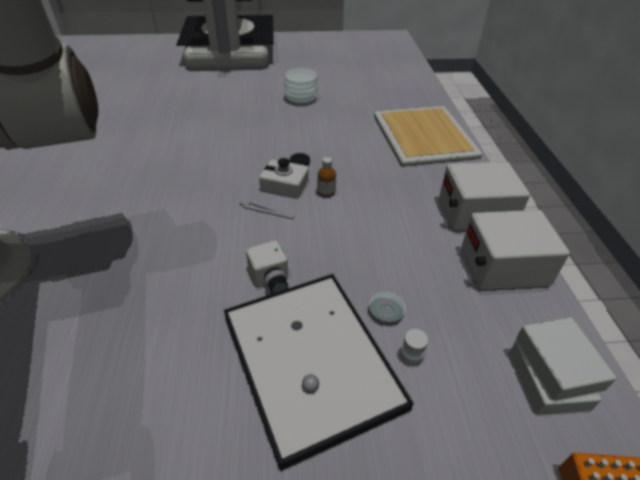

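The top view shows the plate around (420,257), ball (444,258), pocket (397,264), lens end to the left, and plunger cap (229,265). In the side view the ball is at (311,383), the pocket at (297,325) and the cap at (284,163).

```bash
cat > h.py <<'E'
from station import bot
import cv2,numpy as np
from scipy.spatial.transform import Rotation as R
def ray(c,uv):
    d=R.from_rotvec(c["rotation"]).apply(np.linalg.inv(c["mtx"])@[uv[0],uv[1],1.]); return np.array(c["position"]),d
def onplane(c,uv,z):
    p,d=ray(c,uv); return p+d*(z-p[2])/d[2]
def tri(c1,u1,c2,u2):
    p,d=ray(c1,u1);q,e=ray(c2,u2)
    s=np.linalg.lstsq(np.c_[d,-e],q-p,rcond=None)[0]
    a,b=p+d*s[0],q+e*s[1]; return (a+b)/2,np.linalg.norm(a-b)
def blobs(g,box,thr,amin=8,amax=3000):
    x0,y0,x1,y1=box; m=(g[y0:y1,x0:x1]<thr).astype(np.uint8)
    n,l,s,c=cv2.connectedComponentsWithStats(m)
    return [(c[i]+[x0,y0],s[i,4],s[i,2:4]) for i in range(1,n) if amin<=s[i,4]<=amax]
E
python3 - <<'E'
from h import *
t=cv2.imread("pics/top0.png",0);s=cv2.imread("pics/side0.png",0)
ct,cs=bot.calibration("top"),bot.calibration("side")
print(t[250:268:2,390:404:2],t[250:268:2,436:452:2])
for b in blobs(t,(375,225,460,295),150): print("top",b)
for b in blobs(s,(250,300,340,400),150): print("side",b)
for b in blobs(t,(215,255,245,280),60): print("cap",b)
for b in blobs(s,(270,155,300,175),70): print("capside",b)
# rim
m=(t[190:325,345:500]<50).astype(np.uint8)
cn=max(cv2.findContours(m,cv2.RETR_CCOMP,cv2.CHAIN_APPROX_NONE)[0],key=cv2.contourArea)
w=(t[190:325,345:500]>120).astype(np.uint8)
k=max(cv2.findContours(w,cv2.RETR_EXTERNAL,cv2.CHAIN_APPROX_NONE)[0],key=cv2.contourArea)
r=cv2.minAreaRect(k); bp=cv2.boxPoints(r)+[345,190]
P=np.array([onplane(ct,b,.02) for b in bp]); print(bp,P,np.linalg.norm(P-np.roll(P,1,0),axis=1),P.mean(0))
E
```

```text
[[136 134 135 136 134 134 134]
 [134 135 134 132 136 134 134]
 [139 132 133 134 134 137 131]
 [135 133 136 134 134 133 133]
 [136 135 132 131 130 135 131]
 [137 132 120  89  82 112 133]
 [137 131  81  53  50  67 123]
 [139 132  78  50  50  55 114]
 [132 129 107  64  59  84 128]] [[132 134 136 133 136 135 134 132]
 [133 133 132 123 116 125 132 134]
 [130 128  95  68  73  90 110 130]
 [130  94  55  70  93  94  90 122]
 [128  67  48  79 104 104  88 121]
 [128  74  46  65  82  85  87 125]
 [131  95  64  58  68  79 114 133]
 [133 132 123 122 114 122 133 135]
 [135 131 133 134 136 133 133 134]]
side (array([257., 302.]), np.int32(84), array([21,  7], dtype=int32))
side (array([331.53061224, 312.57142857]), np.int32(49), array([8, 8], dtype=int32))
side (array([296.28125, 325.09375]), np.int32(160), array([15, 14], dtype=int32))
side (array([259.10344828, 338.5862069 ]), np.int32(58), array([9, 8], dtype=int32))
side (array([253.78538813, 388.12328767]), np.int32(219), array([13, 33], dtype=int32))
side (array([309.8159204 , 384.12686567]), np.int32(402), array([21, 24], dtype=int32))
cap (array([228.1122449 , 264.02040816]), np.int32(98), array([11, 11], dtype=int32))
cap (array([223.96226415, 275.94339623]), np.int32(53), array([9, 8], dtype=int32))
cap (array([242.71428571, 275.92857143]), np.int32(14), array([4, 8], dtype=int32))
capside (array([287.55868545, 162.22535211]), np.int32(213), array([22, 17], dtype=int32))
capside (array([271.94117647, 168.        ]), np.int32(17), array([5, 5], dtype=int32))
[[359.22310734 235.94906998]
 [455.8139267  202.93701935]
 [480.88092041 276.28121948]
 [384.29010773 309.2932663 ]] [[ 0.63052046 -0.07311105  0.02      ]
 [ 0.71184465 -0.29705716  0.02      ]
 [ 0.54322896 -0.35250224  0.02      ]
 [ 0.46493688 -0.13134586  0.02      ]] [0.17552553 0.23825508 0.17749763 0.23460562] [ 0.58763274 -0.21350408  0.02      ]
```

```bash
cat >> h.py <<'E'
def wc(g,cx,cy,r=9,bg=133):
    x0,y0=int(cx)-r,int(cy)-r; w=np.clip(bg-12-g[y0:y0+2*r+1,x0:x0+2*r+1].astype(float),0,60); w=np.minimum(w,30)
    yy,xx=np.mgrid[y0:y0+2*r+1,x0:x0+2*r+1]; return np.array([(w*xx).sum(),(w*yy).sum()])/w.sum()
E
python3 - <<'E'
from h import *
t=cv2.imread("pics/top0.png",0);s=cv2.imread("pics/side0.png",0)
ct,cs=bot.calibration("top"),bot.calibration("side")
for n,ut,us,z,r in(("pocket",(397,264),(296,325),.02,9),("h1",(389,239),(331,312),.02,6),("h2",(407,289),(259,338),.02,6),("ball",(444,258),(310,384),.032,12)):
    a=wc(t,*ut,r);b=wc(s,*us,r+3 if r>6 else 7,np.median(s[int(us[1])-20:int(us[1])+20,int(us[0])-20:int(us[0])+20])); print(n,a,b,onplane(ct,a,z),onplane(cs,b,z),tri(ct,a,cs,b))
print("cap",onplane(ct,(228.1,264),.066),onplane(cs,(284,160.5),.066))
c=bot.calibration("wrist");sn=bot.sense();print(R.from_rotvec(sn["orientation"]).as_matrix(),c)
E
```

```text
pocket [397.37857961 263.51030928] [296.35178236 325.17761101] [ 0.56890381 -0.16101343  0.02      ] [ 0.57040893 -0.16277     0.02      ] (array([ 0.56971455, -0.1613672 ,  0.01794341]), np.float64(0.001449669450896355))
h1 [388.68447837 238.69720102] [331.37704918 312.54247392] [ 0.62547965 -0.14096429  0.02      ] [ 0.6267544  -0.14301103  0.02      ] (array([ 0.62635067, -0.14135889,  0.01770859]), np.float64(0.001308626461648632))
h2 [406.17676768 288.5479798 ] [259.24871795 338.52692308] [ 0.51240532 -0.18109347  0.02      ] [ 0.5137732 -0.1825685  0.02     ] (array([ 0.51300498, -0.18139899,  0.01818836]), np.float64(0.0012401333368267714))
ball [443.06902871 258.20830788] [309.81067203 384.31837464] [ 0.58230173 -0.26273921  0.032     ] [ 0.58377499 -0.26817065  0.032     ] (array([ 0.58335204, -0.26460421,  0.02524159]), np.float64(0.0013623753985547457))
cap [0.55919626 0.21672349 0.066     ] [0.56394414 0.21545947 0.066     ]
[[ 4.36620731e-01 -8.99645562e-01 -4.47409917e-04]
 [-8.99643964e-01 -4.36620817e-01  1.73191134e-03]
 [-1.75345484e-03 -3.53678766e-04 -9.99998400e-01]] {'mtx': array([[344.8597795 ,   0.        , 315.35415482],
       [  0.        , 344.8597795 , 239.73000239],
       [  0.        ,   0.        ,   1.        ]]), 'position': array([ 0.32411186, -0.48252209,  0.37315002]), 'rotation': array([ 2.42237643, -1.51750435, -0.25082576])}
```

Emit:
arm_command(offset=[[0,0,0],[0,0,0],[0,0,0],[-1.47,-2.58,0.7],[-1.47,-2.58,0.7],[-1.47,-2.58,0.7],[-1.47,-2.58,0.7],[-1.47,-2.58,0.7],[-1.47,-2.58,0.7],[-1.47,-2.58,0.7],[-1.47,-2.58,0.7],[-1.47,-2.58,0.7],[-1.47,-2.58,0.7],[-1.47,-2.58,0.7],[-1.47,-2.58,0.7],[-1.47,-2.58,0.7],[-1.47,-2.58,0.7],[0,0,0],[0,0,0]], twist=[[0,0,0.107],[0,0,0.107],[0,0,0.107],[0,0,0],[0,0,0],[0,0,0],[0,0,0],[0,0,0],[0,0,0],[0,0,0],[0,0,0],[0,0,0],[0,0,0],[0,0,0],[0,0,0],[0,0,0],[0,0,0],[0,0,0],[0,0,0]], grip=[-0.06,-0.06,-0.06,-0.06,-0.06,-0.06,-0.06,-0.06,-0.06,-0.06,-0.06,-0.06,-0.06,-0.06,-0.06,-0.06,-0.06,-0.06,-0.06])

```text
time: 1.68
ee_pos: [0.5824, -0.2647, 0.132]
orientation: [2.364, -2.068, -0.004]
force: [-0.8, -1.0, 0.5]
width: 0.0404
```

```bash
python3 - <<'E'
from h import *
s=bot.sense();c=bot.calibration("wrist");im=bot.grab_frame("wrist");cv2.imwrite("pics/w1.png",im[:,:,::-1])
print(s["ee_pos"],s["width"],s["time"],s["force"]);M=R.from_rotvec(s["orientation"]).as_matrix();print(M.round(4))
p=c["position"];Rc=R.from_rotvec(c["rotation"]).as_matrix()
for n,q in(("ball",(.583,-.265,.032)),("pocket",(.5697,-.162,.02)),("tcp",s["ee_pos"])):
    v=c["mtx"]@(Rc.T@(np.array(q)-p));print(n,v[:2]/v[2])
E
```

```text
[ 0.58239638 -0.26466825  0.13199117] 0.040362807448504616 1.6833 [-0.84670466 -1.00155925  0.46843286]
[[ 0.133  -0.9911 -0.002 ]
 [-0.9911 -0.133   0.0012]
 [-0.0014  0.0018 -1.    ]]
ball [314.93924085 238.43456761]
pocket [180.9293567  232.89377728]
tcp [313.34180538 307.28176934]
```

View pics/w1.png

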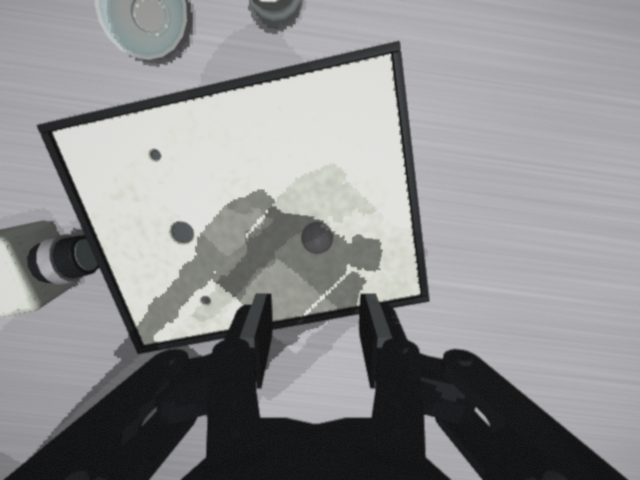

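Ball at (317,237) and pocket at (181,232), both within 2 px of prediction; the jaws are centred over the ball and opening along the push line. Descend around it.

Emit:
arm_command(offset=[[0.15,-0.1,1.5],[0,0,1.5],[0,0,1.5],[0,0,1.5],[0,0,1.5],[0,0,1.5],[0,0,1.0],[0,0,0.7],[0,0,0.3],[0,0,0],[0,0,0]], twist=[[0,0,0],[0,0,0],[0,0,0],[0,0,0],[0,0,0],[0,0,0],[0,0,0],[0,0,0],[0,0,0],[0,0,0],[0,0,0]], grip=[-0.06,-0.06,-0.06,-0.06,-0.06,-0.06,-0.06,-0.06,-0.06,-0.06,-0.06])

```text
time: 2.65
ee_pos: [0.5838, -0.268, 0.0239]
orientation: [-2.362, 2.072, -0.002]
force: [-1.1, -0.4, 0.1]
width: 0.04
```

```bash
python3 - <<'E'
from h import *
s=bot.sense();c=bot.calibration("wrist");im=bot.grab_frame("wrist");cv2.imwrite("pics/w2.png",im[:,:,::-1])
sd=bot.grab_frame("side")[270:450,200:440];sd=cv2.resize(sd,None,fx=2,fy=2);cv2.imwrite("pics/wc2.png",np.hstack([im[100:460,130:450],sd])[:,:,::-1])
print(s["ee_pos"],s["width"],s["time"],s["force"]);print(R.from_rotvec(s["orientation"]).as_matrix().round(4))
p=c["position"];Rc=R.from_rotvec(c["rotation"]).as_matrix()
for n,q in(("ball",(.583,-.266,.032)),("pocket",(.5697,-.162,.02)),("tcp",s["ee_pos"])):
    v=c["mtx"]@(Rc.T@(np.array(q)-p));print(n,v[:2]/v[2])
E
```

```text
[ 0.58379349 -0.26798746  0.02389132] 0.04001958155685409 2.65 [-1.09773884 -0.37696335  0.05572304]
[[ 1.301e-01 -9.915e-01  9.000e-04]
 [-9.915e-01 -1.301e-01 -6.000e-04]
 [ 8.000e-04 -8.000e-04 -1.000e+00]]
ball [308.56570341 317.44570861]
pocket [ 89.81579913 303.60604318]
tcp [313.32093811 307.23423608]
```

View pics/wc2.png

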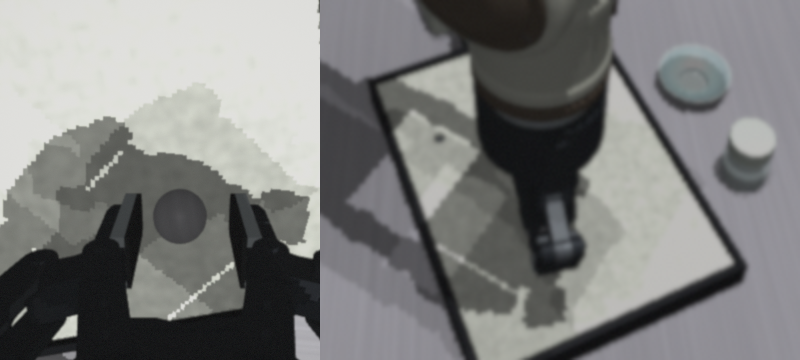

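The ball is at (310,316), centred between the pads; the side crop shows the gripper inside the rim. Push slowly along the pocket line (−tool x).

Emit:
arm_command(offset=[[-0.2,0,0.2],[-0.3,0,0],[-0.3,0,0],[-0.3,0,0],[-0.3,0,0],[-0.3,0,0],[-0.3,0,0],[-0.3,0,0],[-0.3,0,0],[-0.3,0,0],[-0.3,0,0],[-0.3,0,0],[-0.3,0,0],[-0.3,0,0],[-0.3,0,0],[-0.3,0,0],[-0.3,0,0],[-0.3,0,0],[-0.3,0,0],[-0.3,0,0]], twist=[[0,0,0],[0,0,0],[0,0,0],[0,0,0],[0,0,0],[0,0,0],[0,0,0],[0,0,0],[0,0,0],[0,0,0],[0,0,0],[0,0,0],[0,0,0],[0,0,0],[0,0,0],[0,0,0],[0,0,0],[0,0,0],[0,0,0],[0,0,0]], grip=[-0.06,-0.06,-0.06,-0.06,-0.06,-0.06,-0.06,-0.06,-0.06,-0.06,-0.06,-0.06,-0.06,-0.06,-0.06,-0.06,-0.06,-0.06,-0.06,-0.06])

```text
time: 4.42
ee_pos: [0.5757, -0.2087, 0.0213]
orientation: [-2.362, 2.071, 0.0]
force: [-0.2, -0.5, 0.7]
width: 0.0402
```

```bash
cat > look.py <<'E'
from h import *
import sys
s=bot.sense();c=bot.calibration("wrist");im=bot.grab_frame("wrist");cv2.imwrite(f"pics/{sys.argv[1]}.png",im[100:460,130:450,::-1])
print(s["ee_pos"],s["width"],s["time"],s["force"]);M=R.from_rotvec(s["orientation"]).as_matrix()
print("pocket in tool mm",(M.T@(np.array([.5697,-.162,.02])-s["ee_pos"])*1e3).round(1))
p=c["position"];Rc=R.from_rotvec(c["rotation"]).as_matrix()
v=c["mtx"]@(Rc.T@(np.array((.5697,-.162,.02))-p));print("pocket px(crop)",v[:2]/v[2]-[130,100])
for x in(-20,-12,0,8,20):
    v=c["mtx"]@(Rc.T@(s["ee_pos"]+M@[x/1e3,0,-.01]-p));print(x,v[:2]/v[2]-[130,100])
E
python3 look.py w3
```

```text
[ 0.57571826 -0.208685    0.0212897 ] 0.04024253857051446 4.4167 [-0.16135265 -0.48656217  0.74659339]
pocket in tool mm [-47.1  -0.1   1.3]
pocket px(crop) [ 83.32157355 205.70372466]
-20 [137.64703747 218.75976519]
-12 [155.8307618  218.75575309]
0 [183.1099129  218.74973415]
8 [201.29839047 218.745721  ]
20 [228.58467282 218.73970049]
```

View pics/w3.png

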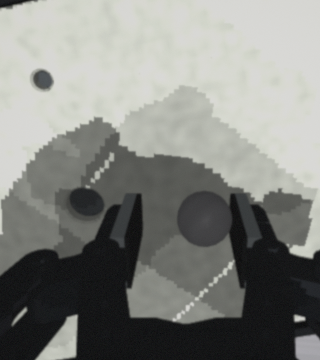

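Ball at crop (204,218) against the trailing pad, pocket at (86,202), 1–2 mm sideways of the line — within the fall-in margin. Push the remaining ~51 mm.

Emit:
arm_command(offset=[[-0.3,-0.05,0],[-0.3,-0.05,0],[-0.3,-0.05,0],[-0.3,0,0],[-0.3,0,0],[-0.3,0,0],[-0.3,0,0],[-0.3,0,0],[-0.3,0,0],[-0.3,0,0],[-0.3,0,0],[-0.3,0,0],[-0.3,0,0],[-0.3,0,0],[-0.3,0,0],[-0.25,0,0],[-0.2,0,0],[0,0,0],[0,0,0],[0,0,0]], twist=[[0,0,0],[0,0,0],[0,0,0],[0,0,0],[0,0,0],[0,0,0],[0,0,0],[0,0,0],[0,0,0],[0,0,0],[0,0,0],[0,0,0],[0,0,0],[0,0,0],[0,0,0],[0,0,0],[0,0,0],[0,0,0],[0,0,0],[0,0,0]], grip=[-0.06,-0.06,-0.06,-0.06,-0.06,-0.06,-0.06,-0.06,-0.06,-0.06,-0.06,-0.06,-0.06,-0.06,-0.06,-0.06,-0.06,-0.06,-0.06,-0.06])

```text
time: 6.13
ee_pos: [0.5708, -0.1598, 0.0213]
orientation: [-2.362, 2.072, -0.0]
force: [0.0, 0.8, 0.9]
width: 0.0401
```

```bash
python3 look.py w4
```

```text
[ 0.57082229 -0.15980158  0.02130832] 0.0400533409703175 6.1333 [5.29620125e-04 7.80742116e-01 9.34602640e-01]
pocket in tool mm [2.  1.4 1.3]
pocket px(crop) [187.6024564  208.52185337]
-20 [137.65753366 218.76285063]
-12 [155.84210769 218.7594235 ]
0 [183.12246721 218.75428215]
8 [201.3117063  218.75085414]
20 [228.59906475 218.74571147]
```

View pics/w4.png

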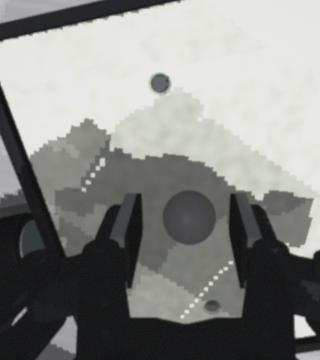

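The ball at (190,217) has left the pad by ~5 mm and sits between the pads, as if dropped. Lift straight up and verify.

Emit:
arm_command(offset=[[0.1,0,-0.5],[0.0,0,-1.0],[0,0,-1.5],[0,0,-2],[0,0,-2],[0,0,-2],[0,0,-2],[0,0,0],[0,0,0]], twist=[[0,0,0],[0,0,0],[0,0,0],[0,0,0],[0,0,0],[0,0,0],[0,0,0],[0,0,0],[0,0,0]], grip=[-0.06,-0.06,-0.06,-0.06,-0.06,-0.06,-0.06,-0.06,-0.06])

```text
time: 6.93
ee_pos: [0.5721, -0.1614, 0.1335]
orientation: [-2.361, 2.071, -0.006]
force: [-0.2, -0.9, -1.0]
width: 0.04
```

```bash
python3 - <<'E'
from h import *
s=bot.sense();c=bot.calibration("wrist");im=bot.grab_frame("wrist");cv2.imwrite("pics/w5.png",im[:,:,::-1])
print(s["ee_pos"],s["time"]);p=c["position"];Rc=R.from_rotvec(c["rotation"]).as_matrix();M=R.from_rotvec(s["orientation"]).as_matrix()
for z in(.028,.032):
    v=c["mtx"]@(Rc.T@(np.array((.5697,-.162,z))-p));print(v[:2]/v[2], 24/2*c["mtx"][0,0]/v[2]/1e3)
print("cap in tool cm",M.T@(np.array([.5615,.216,.066])-s["ee_pos"])*100)
E
```

```text
[ 0.57214153 -0.16143797  0.13354004] 6.9333
[314.24225968 240.60515529] 15.789973260972694
[314.23424908 242.30064829] 16.022051456876774
cap in tool cm [-37.57691433  -3.84136482   6.67552602]
```

View pics/w5.png

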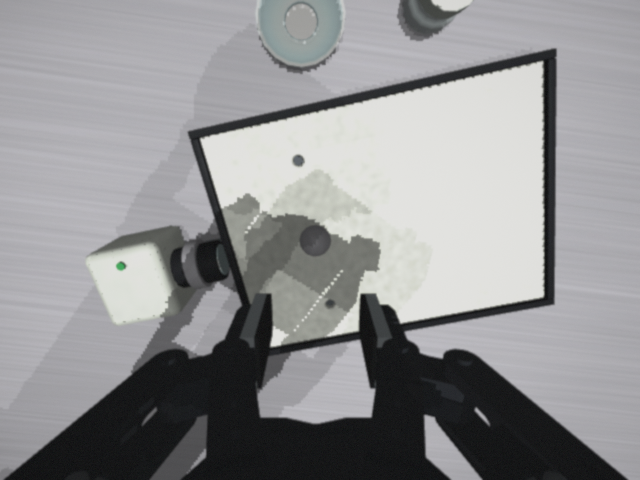

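The ball at (315,240) coincides with the predicted pocket (314,240.6) and hides its mouth: it is in. Go over the plunger, fingers shut.

Emit:
arm_command(offset=[[-1.2,-0.1,0],[-2.8,-0.28,0],[-2.8,-0.28,0],[-2.8,-0.28,0],[-2.8,-0.28,0],[-2.8,-0.28,0],[-2.8,-0.28,0],[-2.8,-0.28,0],[-2.8,-0.28,0],[-2.8,-0.28,0],[-2.8,-0.28,0],[-2.8,-0.28,0],[-2.8,-0.28,0],[-2.8,-0.28,0],[0,0,0],[0,0,0]], twist=[[0,0,0],[0,0,0],[0,0,0],[0,0,0],[0,0,0],[0,0,0],[0,0,0],[0,0,0],[0,0,0],[0,0,0],[0,0,0],[0,0,0],[0,0,0],[0,0,0],[0,0,0],[0,0,0]], grip=[-1,-1,-1,-1,-1,-1,-1,-1,-1,-1,-1,-1,-1,-1,-1,-1])

```text
time: 8.32
ee_pos: [0.5573, 0.2185, 0.1298]
orientation: [2.363, -2.066, -0.003]
force: [-0.2, -0.3, 0.2]
width: -0.0001
```

```bash
python3 - <<'E'
from h import *
s=bot.sense();c=bot.calibration("wrist");im=bot.grab_frame("wrist");cv2.imwrite("pics/w6.png",im[:,:,::-1])
print(s["ee_pos"],s["time"],s["width"],s["force"]);p=c["position"];Rc=R.from_rotvec(c["rotation"]).as_matrix();M=R.from_rotvec(s["orientation"]).as_matrix()
v=c["mtx"]@(Rc.T@(np.array((.5615,.216,.066))-p));print(v[:2]/v[2], 13*c["mtx"][0,0]/v[2]/1e3)
print("cap in tool cm",M.T@(np.array([.5615,.216,.066])-s["ee_pos"])*100)
E
```

```text
[0.55726078 0.2185274  0.12975338] 8.3167 -0.00010177680149421436 [-0.24727169 -0.28510831  0.24248101]
[318.7716656  251.36518206] 20.35253849846636
cap in tool cm [ 0.30604047 -0.40507475  6.37422763]
```

View pics/w6.png

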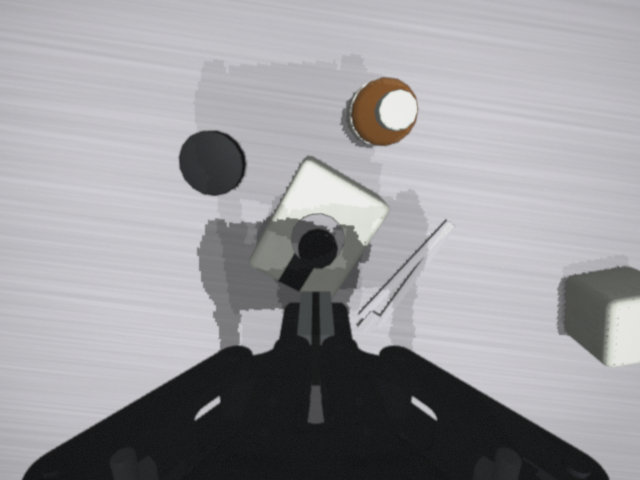

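Cap centre at (318,249), bystanders clear of the gripper's line. Press.

Emit:
arm_command(offset=[[0.25,-0.5,1.5],[0,0,2],[0,0,1.5],[0,0,0.5],[0,0,0.3],[0,0,0.3],[0,0,0.3],[0,0,0.3],[0,0,0.3],[0,0,0.3],[0,0,0.15],[0,0,0],[0,0,0]], twist=[[0,0,0],[0,0,0],[0,0,0],[0,0,0],[0,0,0],[0,0,0],[0,0,0],[0,0,0],[0,0,0],[0,0,0],[0,0,0],[0,0,0],[0,0,0]], grip=[-1,-1,-1,-1,-1,-1,-1,-1,-1,-1,-1,-1,-1])

```text
time: 9.45
ee_pos: [0.5654, 0.2152, 0.0587]
orientation: [-2.361, 2.07, -0.003]
force: [-2.8, -1.5, 9.5]
width: -0.0
```

9.5 N at 7.3 mm of travel: in the second stage. A few mm more, small steps.

Emit:
arm_command(offset=[[0,0,0.1],[0,0,0.1],[0,0,0.1],[0,0,0],[0,0,0]], twist=[[0,0,0],[0,0,0],[0,0,0],[0,0,0],[0,0,0]], grip=[-1,-1,-1,-1,-1])

```text
time: 9.87
ee_pos: [0.5655, 0.2152, 0.0562]
orientation: [-2.361, 2.07, -0.003]
force: [-3.0, -1.7, 10.8]
width: 0.0003
```

Emit:
arm_command(offset=[[0,0,0.1],[0,0,0.1],[0,0,0],[0,0,0],[0,0,0],[0,0,0]], twist=[[0,0,0],[0,0,0],[0,0,0],[0,0,0],[0,0,0],[0,0,0]], grip=[-1,-1,-1,-1,-1,-1])

```text
time: 10.37
ee_pos: [0.5659, 0.2152, 0.0557]
orientation: [-2.361, 2.07, -0.004]
force: [-7.1, -3.1, 20.0]
width: 0.0
```

The force jumps to 20 N while motion stops at z = 55.7 mm: hard second stop, held for 0.3 s and more. Release and back off.

Emit:
arm_command(offset=[[0,0,0],[0,0,-0.3],[0,0,-0.4],[0,0,-0.5],[0,0,-0.5],[0,0,-1],[0,0,-2],[0,0,-2.5],[0,0,-2.5],[0,1,-2.5],[0,2,0],[0,3,0],[0,3,0],[0,3,0],[0,2,0],[0,0,0],[0,0,0]], twist=[[0,0,0],[0,0,0],[0,0,0],[0,0,0],[0,0,0],[0,0,0],[0,0,0],[0,0,0],[0,0,0],[0,0,0],[0,0,0],[0,0,0],[0,0,0],[0,0,0],[0,0,0],[0,0,0],[0,0,0]], grip=[-1,-1,-1,-1,-1,-1,-1,-1,-1,-1,-1,-1,-1,-1,-1,-1,-1])

```text
time: 11.78
ee_pos: [0.425, 0.197, 0.1741]
orientation: [-2.362, 2.071, -0.001]
force: [0.4, 0.5, -0.4]
width: 0.0001
```

```bash
python3 - <<'E'
from h import *
t=bot.grab_frame("top");s=bot.grab_frame("side")
a=cv2.resize(t[170:330,170:490],None,fx=2,fy=2);b=cv2.resize(s[130:430,170:440],None,fx=1.07,fy=1.0667)
cv2.imwrite("pics/end.png",np.hstack([a[:,80:],cv2.resize(b,(240,320))])[:,:,::-1])
for n,im in(("top",t),("side",s)):
    g=cv2.cvtColor(im,cv2.COLOR_RGB2GRAY);c=bot.calibration(n);cx,cy=((397,263),(296,322))[n=="side"]
    q=wc(g,cx,cy,13);print(n,q,onplane(c,q,.028))
print(bot.sense()["ee_pos"],bot.sense()["force"],bot.sense()["time"])
ct=bot.calibration("side");p,Rc=ct["position"],R.from_rotvec(ct["rotation"]).as_matrix()
E
```

```text
top [397.60302391 263.6673699 ] [ 0.5682241  -0.16008017  0.028     ]
side [295.94983532 324.3628072 ] [ 0.56975417 -0.1668594   0.028     ]
[0.42635924 0.19698178 0.17434819] [ 0.10648921 -0.33220192 -0.17753289] 11.8833
```

View pics/end.png

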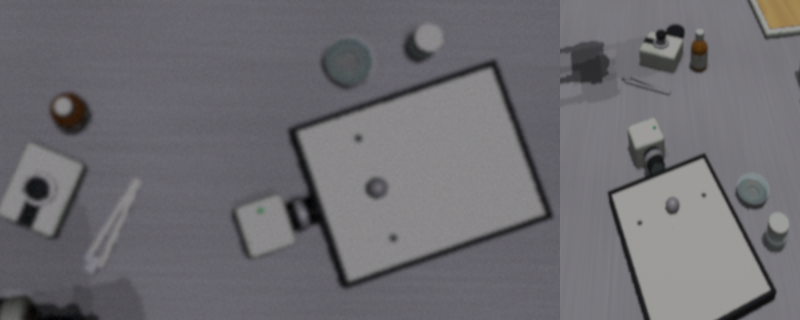

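The ball lies in line with the two small holes, at the pocket, in both views. The cap is up, the bystanders are unmoved and the arm is clear.

```bash
python3 -c "
from station import bot
print(bot.close_job())"
```

```text
the job is handed in; nothing more can be done
None
```

The ball is in the large pocket and its picture has been taken. I handed the job in at about 12 s of the 48 s allowed; the hand-in reports no verdict.

- **Ball:** I pushed it about 100 mm at roughly 36 mm/s, straddled by the open fingers with the rear pad pushing, until it dropped into the pocket. After lifting clear, the close-up put it about 1 px from the predicted pocket centre. In the final top view its position agrees with the pocket to about 1 mm, in line with the two small holes.
- **Plunger:** I pressed it with shut fingers in three steps, with 9.5 N, 10.8 N and then 20 N against the hard second stop, about 10 mm down. I held it there for over 0.3 s and then released it. I judged full travel from the force and height, since the plunger's own position can't be read.
- **Last checks:** The last picture shows the plunger cap back up and the camera light green. The dish, vial, dropper and tweezers look unmoved; the lens cap shows only in the small side view. The arm is clear, with no contact force.
- **Disagreement:** The final side view put the ball about 5 mm off along y. It was about 5 mm off in the same direction at the start too, so I put it down to shading on the ball and went by the top and wrist views.

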